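# Draw a pinned dental cast off its plate and show its dowel pins to a camera

### The arm

A 6-joint arm with a two-finger parallel gripper is mounted at the origin on a cart in front of the work surface, level with it; the furniture and walls round the work are solid. World frame = base frame: x ahead of the robot, y to its left, z up, the work surface at z = 0. Lengths are in m, angles in rad, forces in N, time in s.
With the tool pointing down it reaches from about 0.4 to 0.825 m from the base axis. Payload 7 kg.
Tool frame: the origin (TCP) lies on the mounting face of the last link; the fingertips stand 178 mm ahead of it and the grasp point (between the pads) lies arm.grip_depth ahead of it (arm.grip_depth is the distance from the TCP to the grasp point, in m); z points along the fingers, y is the direction in which the jaws open and shut (so a half turn about z gives the same grasp; the last joint's range is limited). The gripper opens to 88 mm and grips with 3 to 60 N. Pads are 19 mm wide; open, the fingers measure 130 mm over their backs; the gripper's body (78 mm by 193 mm) begins 47 mm behind the grasp point.
Start: joints at [-0.849, 0.359, 0.012, 0, -1.224, -0.288], TCP at [0.284, -0.612, 0.405] pointing down, gripper open.
Joint ranges: [-3.07, 3.07], [-1.43, 2.12], [-1.02, 1.25], [-3.03, 1.67], [-3.05, -0], [-3.03, 3.03]. Speed limits (rad/s): [2.39, 2.39, 3.01, 3.14, 3.14, 3.14].

### API

Orientations are given as [roll, pitch, yaw] about the fixed x, y, z axes, in that order (R = Rz(yaw) Ry(pitch) Rx(roll)).
In Python, from station import arm gives the robot as it stands.
- The arm moves only by the tool carry_out, never from a script. Its argument "targets" is a list that holds one entry, the list of rows, each a list of 7 numbers: the turn, a rotation vector about the tool's x, y, z in units of 8 degrees (1.0 is 8 degrees), then the shift along the tool's x, y, z in units of 2.5 cm (1.0 is 2.5 cm), then the opening, from -1 (shut) to 1 (fully open). A call has 1 to 20 rows; each row shifts and turns the commanded pose from where the row before left it, along the tool's axes as they then stand; what a row does not reach is not made up. A row lasts 1/8 s, in which the tool goes at most 62.5 mm and 10.7 degrees, less where a joint would pass 70% of its speed; a pose out of reach is approached as far as the arm can. A call with a number of a shift or a turn outside -1 to 1 is refused whole. A call with a gripper value outside its range is refused whole. The fingers move at their own pace and stop on an object; "squeeze" is the grip in N (left out, the last holds). Time passes only in rows, so rows that do not move let the fingers close. It gives the time, the measured TCP pose, the force and the opening at its end, in the units of the state.
- arm.get_state(): the state, without advancing time (a new reading comes with each control period).
- arm.grab_frame(name): name is "scene" or "top"; returns (picture, depth): 400x640x3 uint8, red, green, blue; 400x640 float32, m along the optical axis (not along the pixel's ray), 0 where there is no reading.
- arm.camera_model(name): a dict with "camera_matrix" (3x3 intrinsics, pixels), "world_from_camera" (4x4, takes a point from camera to world coordinates). Camera axes: x right, y down, z forward; pixel columns grow to the right and rows downward; lengths in m; the calibration is good to about 2 mm. A picture is of the moment at which its call begins. camera_model takes no time and is no camera call.
- arm.job_done(): hands the job in, once; it reports no verdict.
Trained networks look in the newest picture that a camera, given by its name, has taken for a name from the list of things; names that differ only in an ending like _2 or _b are one class to them, and where a whole thing is asked for, a point or a joint stands for the part that bears it (a point fixed in the world has none). Each returns a list of dicts, best first, with "conf" (0 to 1); they miss things now and then, are a little off and sometimes report something else, mostly with a low value. They report only what shows in the picture. A call takes as long as a camera call. They do not tell look-alikes from the thing itself.
- arm.spot_in(camera, query): "point" ([row, column] in pixels, amid what is visible of it).
- arm.landmark_of(camera, query): "point" ([row, column] in pixels: a listed point, or the origin of a listed thing).
The state is a dict: "t": time; "q": joint angles; "qd": joint speeds; "joint_efforts": joint torques, N m; "eef_pos": TCP position; "ee_rot": TCP orientation; "force": force on the tool from outside, world axes, zero at the start; "moment": the same for the moment, N m; "width": finger opening in m.
Only numpy, scipy, OpenCV 4.12 (cv2) and the standard library are available. Lean on these libraries where they do the work, as an engineer would, in place of code of your own. Each camera call takes 0.05 s, during which the arm holds its last target.

### The job

Check the dowel pins of the working cast: draw it straight up off its base plate, leaving the plate standing where it is, and carry it level to the inspection camera so that the pins are at lens height, about 12 cm in front of the lens. Turn it there to show first its left side, then its front, then its right side square to the lens, keeping it level and still for about two seconds at each, without touching the camera or shifting the other things on the bench. Finish while still holding the cast there, right side to the lens, steady and level in the gripper; do not put it down.

Things in the scene. Friction and masses are not known exactly. Their poses are not given: they have to be found in the camera images.
- cast: Working cast: stone model of a dental arch, teeth up, pinned on the base plate. Origin: centre of its flat underside. z up; -x FRONT (narrow flat end, incisors), +x heel, -y LEFT side, +y RIGHT side (as for someone looking from heel to front). 58 long (x), 65 wide (y); block 18 high, teeth up to 33. Front and heel faces are flat. About 0.15 kg. Starts with its front roughly to the robot
- block (a point): Centre of the cast's block, 9 mm above its underside, axes as the cast's. Grasp here, fingers closing along x on the front face (27 mm wide) and the heel face (50 mm wide): 57 mm at the underside, the faces leaning in 5 to 8 degrees towards the top. The sides bulge in facets to y = +-32.5 at x = 0 and narrow to +-28 at the heel
- pins (a point): Point under the cast, 7.5 mm below the centre of its underside: mid-height of its three brass dowel pins. Axes as the cast's. The pins are 5 mm thick, stand 15 mm out of the underside, at cast x, y = (-18, 0), (16, 17), (16, -17) mm
- base_plate: Plaster base plate under the cast, loose on the dark mat (top 3 mm above z = 0), 50 x 56 x 20 mm, 0.3 kg. Origin: centre of its underside; axes start in line with the cast's. Three 6.5 mm through holes take the pins loosely; the cast rests on its top, so must rise 15 mm straight up to be free. The cast overhangs it 4 mm at front and heel; fingertips may reach a few mm below its underside there
- camera: Inspection camera on a post stand, fixed to the bench: steel foot 92 mm across, post 197 mm high, 42 mm camera head, ring light of 54 mm diameter round the lens. Origin: centre of the foot on the bench; z up. It looks level along its own -x; the lens face is 75 mm from the post's axis. The head's top is 161 mm up
- lens (a point): Centre of the lens face, 140 mm above the bench. Axes as the camera's: the optical axis runs level along -x from here, so the pins are shown at about x = -120 mm, y = 0, z = 0 of this frame
- opposing_cast: Bystander: another stone cast of the same shape and size without base plate or pins, standing directly on the bench. Origin: centre of its underside. Leave it alone
- brush: Bystander: slim brush with a brown handle, 174 mm long (along its y), 11 mm thick, lying on the mat. Leave it alone
- probe: Bystander: slim metal carver, 190 mm long (along its y), 9 mm high, lying on the bench. Leave it alone
There are look-alikes about, which are no part of the job. Leave any blue look-alike of the cast alone.

How it is judged:
By the outcome, as a careful person would: the job done as asked, in the order asked, and still so for the second after the job is handed in, while the arm keeps its last pose, push and grip.
It also fails if it takes over 51 s, if anything falls off the work surface, if the arm or the gripper's body presses on something with over 40 N, if the wrist force passes 120 N, or if a joint passes its speed limit or range.

## Working session

There is one attempt and no reset: what is moved stays moved. The work goes in short steps, Python scripts to look and compute and a tool call to move; the robot and the scene stay as the last step left them, time stands still between calls to the robot, and variables do not carry over. Pictures are saved under pics/ and viewed, and the job is handed in when it is done.

Besides the shell and the picture viewer there is one more tool, called after "Request:" in YAML: its name, and indented under it one key for each argument. carry_out: Moves the arm, as the interface text tells. Its arguments: {"type":"object","properties":{"targets":{"type":"array"},"squeeze":{"type":"number"}},"required":["targets"]}

```bash
mkdir -p pics; ls
python3 - <<'E'
from station import arm
import cv2, numpy as np
s=arm.get_state(); print(s); print(arm.grip_depth)
for n in ["scene","top"]:
    p,d=arm.grab_frame(n)
    cv2.imwrite(f"pics/{n}0.png",p[:,:,::-1]); np.savez(f"{n}0.npz",p=p,d=d)
    m=arm.camera_model(n); print(n,m)
    for q in ["cast","block","pins","base_plate","camera","lens","opposing_cast","brush","probe"]:
        print(q,[(np.round(r["point"],1).tolist(),round(r["conf"],2)) for r in arm.landmark_of(n,q)][:4])
E
```

```text
pics
{'t': 0.0, 'q': array([-8.48915196e-01,  3.59375964e-01,  1.10757949e-02, -3.46294162e-04,
       -1.22409547e+00, -2.88084368e-01]), 'qd': array([-0.0007112 ,  0.00031897,  0.0003867 , -0.00060869,  0.00085214,
       -0.00217523]), 'joint_efforts': array([-3.81267630e-03, -5.82720208e+01,  2.93064433e+01,  6.99727759e+00,
        7.08467487e-03, -1.87278019e-04]), 'eef_pos': array([ 0.28362495, -0.61231073,  0.40373758]), 'ee_rot': array([ 3.13996675e+00, -1.42309529e-04, -2.70791370e+00]), 'force': array([-0.11666838,  0.17290248, -0.29925964]), 'moment': array([ 0.0358737 , -0.04239709, -0.020678  ]), 'width': 0.08796388438360467}
0.1593
scene {'camera_matrix': array([[508.10167982,   0.        , 323.66356542],
       [  0.        , 508.10167982, 193.17396005],
       [  0.        ,   0.        ,   1.        ]]), 'world_from_camera': array([[-0.84348427, -0.31298505,  0.43654856, -0.11528527],
       [-0.53684987,  0.46385844, -0.70471808,  1.11053217],
       [ 0.01806948, -0.82877965, -0.55928328,  0.95390525],
       [ 0.        ,  0.        ,  0.        ,  1.        ]])}
[... 615 characters left out ...]
194.55835864],
       [  0.        ,   0.        ,   1.        ]]), 'world_from_camera': array([[-0.01671753, -0.98732606,  0.15782198,  0.32568152],
       [-0.99850091,  0.02471343,  0.04883824, -0.0261613 ],
       [-0.05211959, -0.15676894, -0.98625912,  1.49534629],
       [ 0.        ,  0.        ,  0.        ,  1.        ]])}
cast [([222.8, 287.2], 0.79), ([250.4, 275.2], 0.53), ([245.6, 311.7], 0.49)]
block [([224.1, 288.2], 0.53), ([247.9, 308.2], 0.5), ([252.8, 274.9], 0.48)]
pins [([247.9, 305.4], 0.75), ([253.1, 274.4], 0.75), ([223.6, 287.3], 0.67)]
base_plate []
camera [([206.6, 423.8], 0.87)]
lens [([206.7, 409.6], 0.97)]
opposing_cast []
brush [([227.9, 246.0], 0.6)]
probe []
```

Run:
```python
import cv2, numpy as np
a=np.load("scene0.npz")["p"][:,:,::-1]; b=np.load("top0.npz")["p"][:,:,::-1]
cv2.imwrite("pics/s1.png",cv2.resize(a[110:310,200:440],None,fx=3.3,fy=3,interpolation=cv2.INTER_CUBIC)[:, :])
cv2.imwrite("pics/t1.png",cv2.resize(b[160:300,220:450],None,fx=3.4,fy=3.4,interpolation=cv2.INTER_CUBIC))
```

```text
(no output)
```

View pics/scene0.png

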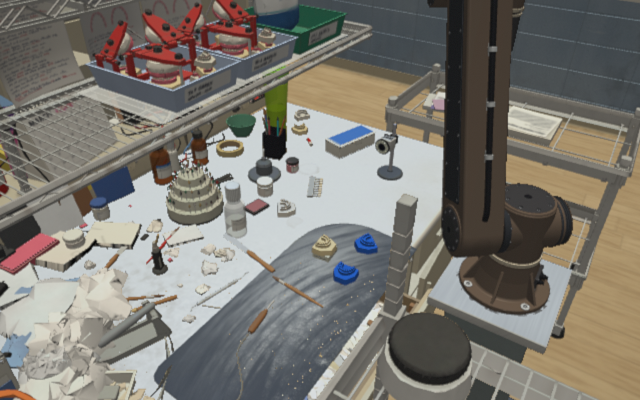

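View pics/s1.png

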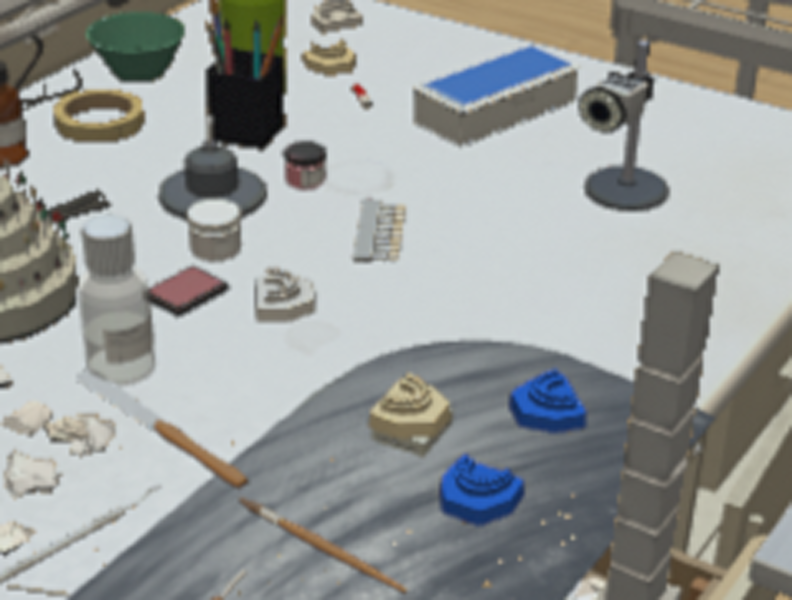

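View pics/t1.png

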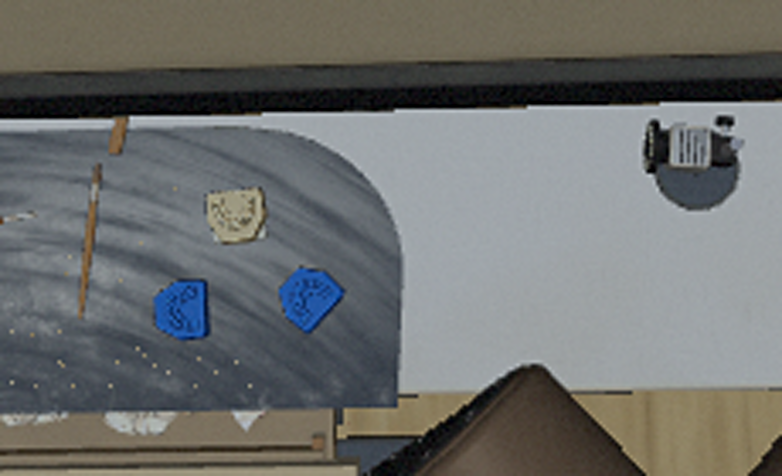

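View pics/top0.png

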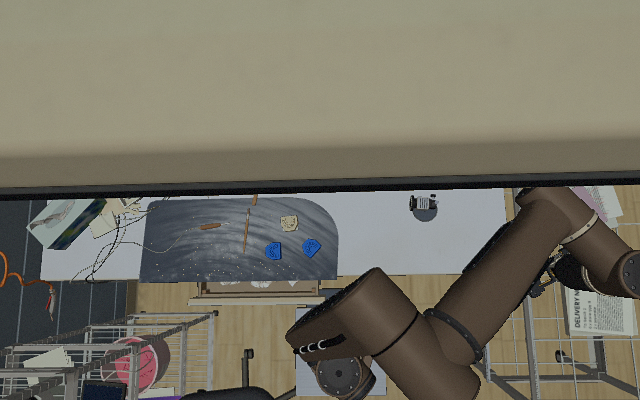

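Candidates: the cream cast at scene (246,323) / top (222,288); blue look-alikes at scene (243,366), (272,345) / top (250,275), (247,310); and the white opposing cast at scene (210,287). I choose the cream one because it stands on a plate on the mat, with its narrow end towards the robot. Next I measure it and the surroundings.

```bash
cat > h.py <<'E'
import numpy as np, cv2
from station import arm
def cloud(n,d):
    m=arm.camera_model(n);K=m["camera_matrix"];T=m["world_from_camera"]
    v,u=np.mgrid[0:400,0:640]
    P=np.stack([(u-K[0,2])/K[0,0]*d,(v-K[1,2])/K[1,1]*d,d],-1)
    return P@T[:3,:3].T+T[:3,3]
def ray_at_z(n,pt,z):
    m=arm.camera_model(n);K=m["camera_matrix"];T=m["world_from_camera"]
    r=T[:3,:3]@np.array([(pt[1]-K[0,2])/K[0,0],(pt[0]-K[1,2])/K[1,1],1]);o=T[:3,3]
    return o+r*(z-o[2])/r[2]
def proj(n,X):
    m=arm.camera_model(n);K=m["camera_matrix"];T=m["world_from_camera"]
    c=(np.asarray(X)-T[:3,3])@T[:3,:3]
    p=c@K.T; return p[...,:2]/p[...,2:]
E
python3 - <<'E'
from h import *
for n,box in [("scene",(228,266,305,342)),("top",(208,238,276,304))]:
    f=np.load(n+"0.npz");p=f["p"].astype(int);C=cloud(n,f["d"])
    r0,r1,c0,c1=box
    m=np.zeros((400,640),bool);m[r0:r1,c0:c1]=True
    cream=m&(p[:,:,0]-p[:,:,2]>15)&(p[:,:,0]>110)
    X=C[cream]; print(n,len(X),X.min(0),X.max(0),np.median(X,0))
    hh=np.histogram(X[:,2],bins=np.arange(0,.08,.004)); print(hh[0])
    mat=C[m&~cream]; print("mat z",np.percentile(mat[:,2],[10,50,90]))
    im=p[r0:r1,c0:c1,::-1].astype(np.uint8); cv2.imwrite(f"pics/crop_{n}.png",cv2.resize(im,None,fx=16,fy=14,interpolation=cv2.INTER_CUBIC))
for n,pts in {"scene":[[246.8,321.8]],"top":[[222.8,287.2]]}.items():
    for p in pts: print(n,ray_at_z(n,p,.023))
print("pins",ray_at_z("scene",[251.7,326.1],.0155),ray_at_z("top",[223.6,287.3],.0155))
print("cam",ray_at_z("scene",[173.5,388.2],0),ray_at_z("top",[206.6,423.8],0))
print("lens",ray_at_z("scene",[146.2,380.9],.14),ray_at_z("top",[206.7,409.6],.14))
f=np.load("scene0.npz");C=cloud("scene",f["d"])
f2=np.load("top0.npz");C2=cloud("top",f2["d"])
print("top shelf", C2[180,300],C2[150,300],C2[50,300],C2[187,420], C2[100,500])
print("column", C[200,403],C[300,395],C[240,400])
E
```

```text
scene 365 [-0.11528527  0.09816894  0.00251351] [0.50966584 1.11053217 0.95390525] [0.45411686 0.18774622 0.04127494]
[ 2 10  9  0  1  3 12 28 28 52 96 37 24 39 19  4  0  0  0]
mat z [0.004166   0.00726621 0.0127954 ]
top 192 [0.43026082 0.14421422 0.03044269] [0.48576928 0.20423507 0.06137045] [0.4588544  0.17480937 0.04226746]
[ 0  0  0  0  0  0  0  1  4 49 58 33 21 20  4  2  0  0  0]
mat z [0.00259986 0.00691224 0.014607  ]
scene [0.46990731 0.16959284 0.023     ]
top [0.45871391 0.18331619 0.023     ]
pins [0.45299905 0.17327032 0.0155    ] [0.45640065 0.18401591 0.0155    ]
cam [ 0.50538774 -0.3267239   0.        ] [ 0.5102642  -0.32478062  0.        ]
lens [ 0.51207305 -0.25788354  0.14      ] [ 0.49375337 -0.24940401  0.14      ]
top shelf [0.39336499 0.01091134 1.15556119] [0.41044656 0.00689833 1.19069332] [0.47953829 0.00328333 1.2187134 ] [ 0.38745454 -0.09502734  1.13859167] [ 0.4393467  -0.14382005  1.20732469]
column [0.04661676 0.68923779 0.64824062] [0.03823337 0.69524166 0.50915062] [0.04147099 0.69622887 0.60078973]
```

View pics/crop_scene.png

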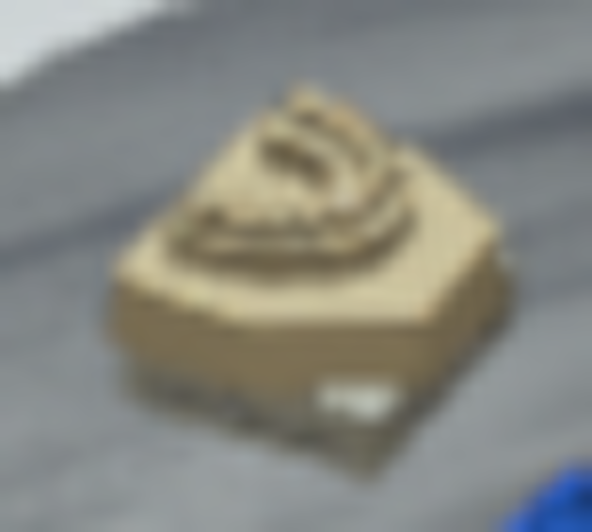

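View pics/crop_top.png

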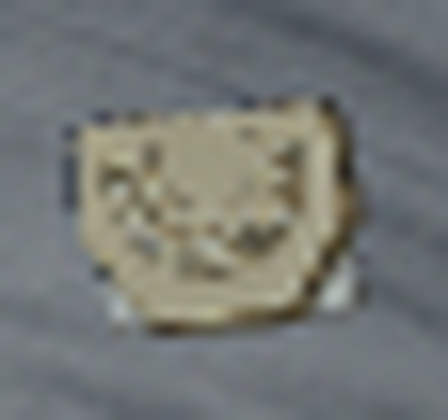

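```bash
cat > fit.py <<'E'
from h import *
from scipy.optimize import minimize
U=np.array([[-29,13.5],[0,32.5],[26,28],[29,25],[29,-25],[26,-28],[0,-32.5],[-29,-13.5]])/1000
Tp=U*np.array([(29-2)/29,(32.5-2)/32.5])
th=np.linspace(0,2*np.pi,24)
# tooth arch: open to heel, roughly
teeth=np.array([[-21,0],[-17,10],[-8,17],[5,21],[15,22],[15,-22],[5,-21],[-8,-17],[-17,-10]])/1000
M=np.vstack([np.c_[U,np.zeros(8)],np.c_[Tp,np.full(8,.018)]])
MT=np.c_[teeth,np.full(9,.030)]
def sil(n,x,y,yaw,z0,S=8,box=None,useT=True):
    c,s=np.cos(yaw),np.sin(yaw);R=np.array([[c,-s,0],[s,c,0],[0,0,1]])
    r0,r1,c0,c1=box;img=np.zeros(((r1-r0)*S,(c1-c0)*S),np.uint8)
    for pts in ([M,np.vstack([MT,MT*[1,1,.6]])] if useT else [M]):
        q=proj(n,pts@R.T+[x,y,z0]); q=(q+.5-[c0,r0])*S
        cv2.fillConvexPoly(img,cv2.convexHull(q.astype(np.float32)).astype(np.int32),1)
    return cv2.resize(img.astype(np.float32),(c1-c0,r1-r0),interpolation=cv2.INTER_AREA)
E
python3 - <<'E'
from fit import *
B={"scene":(222,272,298,348),"top":(204,244,268,310)}
for n in B:
    f=np.load(n+"0.npz");p=f["p"].astype(int);r0,r1,c0,c1=B[n];q=p[r0:r1,c0:c1]
    rb=q[:,:,0]-q[:,:,2]
    hsv=cv2.cvtColor(q.astype(np.uint8),cv2.COLOR_RGB2HSV)
    m=np.clip((rb-2)/24.,0,1)
    if n=="scene": m=np.clip((rb-14)/22.,0,1)
    m8=(m>.5).astype(np.uint8); k,l,st,_=cv2.connectedComponentsWithStats(m8); i=1+np.argmax(st[1:,4]); m=m*(cv2.dilate((l==i).astype(np.uint8),np.ones((3,3)))>0)
    best=None
    for y0 in np.radians([-20,-10,0,10,20]):
        g=minimize(lambda v:((sil(n,v[0]/100,v[1]/100,v[2],.023,box=B[n])-m)**2).sum(),[45.8,17.8,y0],method="Nelder-Mead",options=dict(initial_simplex=[[45.8,17.8,y0],[46.8,17.8,y0],[45.8,18.8,y0],[45.8,17.8,y0+.15]],xatol=1e-3,fatol=1e-3))
        if best is None or g.fun<best.fun: best=g
        print(n,round(g.fun,2),g.x[:2].round(3),np.degrees(g.x[2]).round(1))
    s=sil(n,best.x[0]/100,best.x[1]/100,best.x[2],.023,box=B[n])
    vis=np.stack([s*255,m*255,m*0],-1).astype(np.uint8); cv2.imwrite(f"pics/fit_{n}.png",np.hstack([cv2.resize(vis,None,fx=8,fy=8,interpolation=0),cv2.resize(q[:,:,::-1].astype(np.uint8),None,fx=8,fy=8,interpolation=0)]))
E
```

```text
scene 6.97 [45.842 17.219] 7.2
scene 7.07 [45.852 17.247] 6.9
scene 7.13 [45.855 17.193] 7.1
scene 7.24 [45.86  17.222] 6.4
scene 7.22 [45.873 17.206] 6.9
top 9.78 [45.62  17.549] 4.8
top 10.24 [45.597 17.532] 5.0
top 10.06 [45.608 17.553] 5.7
top 10.03 [45.618 17.581] 4.9
top 10.06 [45.612 17.555] 5.7
```

```bash
python3 -c "
import cv2,numpy as np
a=cv2.imread('pics/fit_scene.png');b=cv2.imread('pics/fit_top.png')
w=max(a.shape[1],b.shape[1]);f=lambda i:cv2.copyMakeBorder(i,0,0,0,w-i.shape[1],0)
o=np.vstack([f(a),f(b)]);s=min(800/o.shape[1],600/o.shape[0]);cv2.imwrite('pics/fit.png',cv2.resize(o,None,fx=s,fy=s))"
```

```text
(no output)
```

View pics/fit.png

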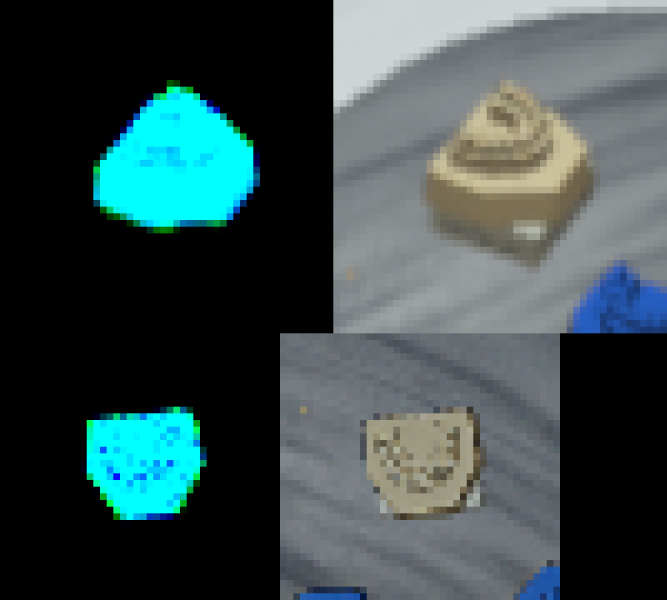

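Run:
```python
from h import *
f=np.load("scene0.npz");p=f["p"];C=cloud("scene",f["d"])
f2=np.load("top0.npz");p2=f2["p"];C2=cloud("top",f2["d"])
a=cv2.resize(p[128:184,368:412,::-1],None,fx=9,fy=9,interpolation=cv2.INTER_CUBIC)
b=cv2.resize(p2[190:226,400:444,::-1],None,fx=9,fy=9,interpolation=cv2.INTER_CUBIC)
b=cv2.copyMakeBorder(b,0,a.shape[0]-b.shape[0],0,0,0)
cv2.imwrite("pics/cam.png",np.hstack([a,b]))
# foot: dark pixels near z=0..0.02
for n,P,CC,box in [("scene",p,C,(155,184,372,408)),("top",p2,C2,(190,226,405,444))]:
    r0,r1,c0,c1=box
    q=P[r0:r1,c0:c1].astype(int).sum(-1)/3; X=CC[r0:r1,c0:c1]
    m=(q<140)&(X[...,2]<.03)&(X[...,2]>-.02)
    Y=X[m]; print(n,len(Y),Y.min(0),Y.max(0),"mid",(Y.min(0)+Y.max(0))/2)
    u,v=np.where(m); uv=np.c_[v+c0,u+r0].astype(np.float32)
    g=np.array([ray_at_z(n,(b,a),.008)[:2] for a,b in uv]); (c,r)=cv2.minEnclosingCircle((g*1000).astype(np.float32)); print("circ",c,r)
# head cloud
for n,CC in [("scene",C),("top",C2)]:
    m=(CC[...,2]>.105)&(CC[...,2]<.22)&(abs(CC[...,0]-.505)<.06)&(CC[...,1]<-.2)&(CC[...,1]>-.4)
    X=CC[m]; print(n,len(X)); 
    np.set_printoptions(precision=4,suppress=True)
    print(np.percentile(X,[2,25,50,75,98],axis=0))
```

```text
scene 302 [ 0.4552623  -0.38623273 -0.00128554] [ 0.54419637 -0.27506967  0.02818679] mid [ 0.49972933 -0.3306512   0.01345063]
circ (500.68585205078125, -325.4565124511719) 52.09126663208008
top 274 [ 0.45548591 -0.37885276 -0.00992125] [ 0.55864928 -0.27012366  0.02149502] mid [ 0.5070676  -0.32448821  0.00578689]
circ (510.46453857421875, -322.66961669921875) 56.70534896850586
scene 374
[[ 0.4819 -0.3308  0.1212]
 [ 0.488  -0.2988  0.1387]
 [ 0.4982 -0.2714  0.1537]
 [ 0.5106 -0.2522  0.1615]
 [ 0.5312 -0.2455  0.1944]]
top 353
[[ 0.483  -0.3312  0.1264]
 [ 0.493  -0.3117  0.1519]
 [ 0.5028 -0.2885  0.1576]
 [ 0.5132 -0.2685  0.1613]
 [ 0.532  -0.2501  0.1965]]
```

View pics/cam.png

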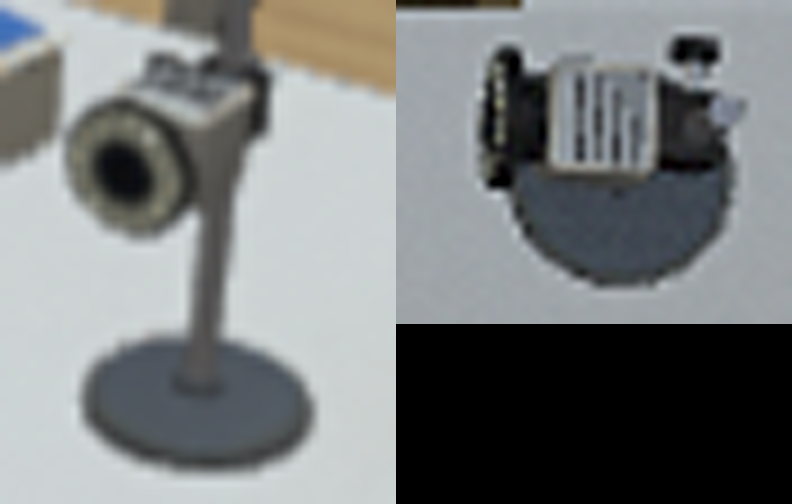

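Run:
```python
from h import *
np.set_printoptions(precision=4,suppress=True,linewidth=150)
f=np.load("scene0.npz");p=f["p"];C=cloud("scene",f["d"])
f2=np.load("top0.npz");p2=f2["p"];C2=cloud("top",f2["d"])
# ring pixels in scene: bounding
for r in range(137,157,2):
    print(r,[f"{C[r,c,0]*1e3:.0f},{C[r,c,1]*1e3:.0f},{C[r,c,2]*1e3:.0f}" for c in range(373,394,2)])
print()
for r in range(194,214,2):
    print(r,[f"{C2[r,c,0]*1e3:.0f},{C2[r,c,1]*1e3:.0f},{C2[r,c,2]*1e3:.0f}" for c in range(408,436,3)])
# plane fit RANSAC-ish
v,u=np.mgrid[0:400,0:640]
m=((u-381.2)/6.8)**2+((v-146.2)/8)**2<1
X=C[m]
for it in range(6):
    c=X.mean(0);U,S,V=np.linalg.svd(X-c);n=V[2];d=abs((X-c)@n);X=X[d<max(.0025,np.percentile(d,85))] if it<5 else X
n=n*np.sign(n[1]);print(len(X),c,n,S,"yaw of normal",np.degrees(np.arctan2(n[1],n[0])))
```

```text
137 ['651,-481,37', '677,-552,-2', '672,-561,-4', '659,-552,3', '655,-563,-0', '519,-282,162', '515,-290,160', '510,-294,159', '502,-294,162', '496,-298,162', '491,-303,161']
139 ['651,-482,27', '665,-530,2', '661,-540,-1', '522,-258,164', '513,-256,168', '513,-271,161', '506,-272,162', '502,-278,161', '494,-277,164', '488,-280,165', '485,-289,161']
141 ['653,-487,16', '660,-519,-1', '526,-253,158', '516,-248,162', '514,-260,158', '505,-255,163', '499,-257,164', '500,-276,155', '491,-272,160', '487,-278,158', '483,-287,156']
143 ['653,-490,6', '535,-258,145', '527,-257,148', '518,-254,152', '511,-253,154', '504,-254,156', '495,-251,160', '490,-254,161', '488,-267,155', '485,-277,152', '484,-290,147']
145 ['649,-483,1', '533,-256,139', '526,-256,141', '517,-253,145', '509,-250,149', '500,-247,153', '496,-253,152', '487,-249,156', '488,-270,147', '485,-279,143', '483,-290,139']
147 ['641,-467,2', '532,-255,132', '524,-253,135', '514,-248,141', '508,-251,141', '500,-249,145', '492,-247,148', '487,-251,148', '483,-258,146', '487,-285,132', '481,-286,134']
149 ['635,-456,-0', '627,-458,2'
[... 1657 characters left out ...]
145', '493,-271,158', '493,-281,158', '493,-291,157', '493,-300,158', '493,-312,153', '492,-321,157', '492,-330,160']
208 ['506,-266,1', '487,-250,160', '504,-286,13', '487,-271,156', '486,-280,162', '486,-290,160', '326,-26,1495', '487,-313,145', '487,-323,145', '503,-363,13']
210 ['499,-266,0', '481,-252,151', '496,-285,17', '496,-296,15', '484,-287,124', '483,-296,127', '495,-328,19', '496,-341,12', '495,-351,15', '495,-362,14']
212 ['491,-266,-0', '492,-278,-5', '490,-286,11', '489,-297,10', '489,-307,15', '489,-318,13', '488,-329,14', '488,-340,13', '488,-351,14', '487,-360,19']
73 [ 0.5149 -0.2675  0.1319] [ 0.8129  0.5591 -0.1632] [0.6083 0.1187 0.0348] yaw of normal 34.51775591510221
```

Run:
```python
from h import *
np.set_printoptions(precision=4,suppress=True,linewidth=150)
for n in ["scene","top"]:
    f=np.load(n+"0.npz");C=cloud(n,f["d"]).reshape(-1,3)
    X=C[(abs(C[:,0]-.506)<.032)&(abs(C[:,1]+.2505)<.009)&(abs(C[:,2]-.14)<.035)]
    # robust y=a+b(x-.505)+c(z-.14)
    A=np.c_[np.ones(len(X)),X[:,0]-.505,X[:,2]-.14]; w=np.ones(len(X))
    for _ in range(20):
        s=np.linalg.lstsq(A*w[:,None],X[:,1]*w,rcond=None)[0]; r=X[:,1]-A@s; w=1/np.sqrt(1+(r/.0015)**2)
    print(n,len(X),s,"yaw opt axis",90-np.degrees(np.arctan(-s[1]))*-1 if 0 else np.degrees(np.arctan2(1,-s[1])),"x range",X[:,0].min(),X[:,0].max(),"z",X[:,2].min(),X[:,2].max())
    # head long side: lateral centre vs y
    for a,b in [(-.262,-.24),(-.30,-.27),(-.315,-.30)]:
        Y=C[(C[:,1]>a)&(C[:,1]<b)&(C[:,2]>.13)&(C[:,2]<.175)&(abs(C[:,0]-.505)<.05)]
        print(a,b,np.percentile(Y[:,0],[1,99]),np.percentile(Y[:,0],[1,99]).mean())
# top-plate edges of head in top image: white plate
f=np.load("top0.npz");p=f["p"].astype(int)
C=cloud("top",f["d"])
m=np.zeros((400,640),np.uint8)
m[195:213,410:436]=((C[195:213,410:436,2]>.13)&(C[195:213,410:436,2]<.175)).astype(np.uint8)
for c in range(411,434):
    rr=np.where(m[:,c])[0]; print(c,rr.min() if len(rr) else None,rr.max() if len(rr) else None,end=" | ")
```

```text
scene 169 [-0.2515 -0.0752 -0.008 ] yaw opt axis 85.69695786728775 x range 0.4817409417338733 0.5349438445716879 z 0.11525051751018656 0.16990662452983352
-0.262 -0.24 [0.4821 0.5332] 0.5076311297024405
-0.3 -0.27 [0.4806 0.5213] 0.5009345575974755
-0.315 -0.3 [0.4821 0.521 ] 0.5015246389812114
top 65 [-0.2518 -0.0858 -0.0593] yaw opt axis 85.0986769265237 x range 0.48113168384877886 0.533035290659295 z 0.11861906640634179 0.17094653185362918
-0.262 -0.24 [0.4813 0.5322] 0.5067319448811554
-0.3 -0.27 [0.4828 0.5235] 0.5031761861525579
-0.315 -0.3 [0.4824 0.5229] 0.5026793869426511
411 195 210 | 412 195 210 | 413 195 208 | 414 199 207 | 415 198 208 | 416 198 209 | 417 197 209 | 418 197 209 | 419 197 209 | 420 197 209 | 421 197 209 | 422 197 209 | 423 197 209 | 424 197 210 | 425 197 210 | 426 197 209 | 427 197 209 | 428 198 208 | 429 200 208 | 430 195 208 | 431 195 208 | 432 195 208 | 433 195 208 |
```

Run:
```python
from h import *
np.set_printoptions(precision=3,suppress=True)
for n in ["scene","top"]:
    f=np.load(n+"0.npz");C=cloud(n,f["d"]);p=f["p"].astype(int)
    m=(p[...,2]-p[...,0]>60)&(C[...,2]<.08)&(C[...,2]>0)&(abs(C[...,0]-.4)<.12)&(C[...,1]>.02)&(C[...,1]<.3)
    k,l,s,c=cv2.connectedComponentsWithStats(m.astype(np.uint8))
    for i in range(1,k):
        if s[i,4]>50: X=C[l==i]; print(n,np.percentile(X,[2,98],axis=0).ravel())
print(arm.get_state()["t"])
```

```text
scene [0.335 0.053 0.007 0.396 0.129 0.053]
scene [0.328 0.187 0.008 0.387 0.264 0.053]
top [0.336 0.066 0.029 0.395 0.124 0.052]
top [0.328 0.209 0.029 0.385 0.26  0.054]
1.0
```

Request:
carry_out:
  targets:
    - [[0, 0, -0.99, 0, 0, 0, 1], [0, 0, -0.99, 0, 0, 0, 1], [0, 0, -0.99, 0, 0, 0, 1], [0, 0, -0.99, 0, 0, 0, 1], [0, 0, -0.99, 0, 0, 0, 1], [0, 0, -0.99, 0, 0, 0, 1], [0, 0, -0.99, 0, 0, 0, 1], [0, 0, -0.99, 0, 0, 0, 1], [0, 0, -0.99, 0, 0, 0, 1]]

```text
t: 2.12
eef_pos: [0.2837, -0.6125, 0.4047]
ee_rot: [-3.142, 0.0, -1.459]
force: [-0.6, 0.6, 0.1]
width: 0.0876
```

Request:
carry_out:
  targets:
    - [[0, 0, 0, -1, -0.5, 0, 1], [0, 0, 0, -1, -0.5, 0, 1], [0, 0, 0, -1, -0.5, 0, 1], [0, 0, 0, -1, -0.5, 0, 1], [0, 0, 0, -1, -0.5, 0, 1], [0, 0, 0, -1, -0.5, 0, 1], [0, 0, 0, -1, -0.5, 0, 1], [0, 0, 0, -1, -0.5, 0, 1], [0, 0, 0, -1, -0.5, 0, 1], [0, 0, 0, -1, -0.5, 0, 1], [0, 0, 0, -1, -0.5, 0, 1], [0, 0, 0, -1, -0.5, 0, 1], [0, 0, 0, -1, -0.5, 0, 1], [0, 0, 0, -1, -0.5, 0, 1], [0, 0, 0, -1, -0.5, 0, 1], [0, 0, 0, -1, -0.5, 0, 1], [0, 0, 0, -1, -0.5, 0, 1], [0, 0, 0, -1, -0.5, 0, 1], [0, 0, 0, -1, -0.5, 0, 1], [0, 0, 0, -1, -0.5, 0, 1]]

```text
t: 4.62
eef_pos: [0.479, -0.0877, 0.4049]
ee_rot: [-3.141, 0.0, -1.464]
force: [0.4, -0.8, -1.0]
width: 0.0877
```

Run:
```python
from h import *
s=arm.get_state(); print(s["t"],s["q"].round(3),s["eef_pos"],s["ee_rot"])
# tool-axes remaining to a target
def rem(T):
    y=s["ee_rot"][2];d=np.array(T)-s["eef_pos"]
    return np.array([d[0]*np.cos(y)+d[1]*np.sin(y),d[0]*np.sin(y)-d[1]*np.cos(y),-d[2]])/.025
print(rem([.457,.174,.035+.1593]))
```

```text
4.625 [ 0.224  0.045 -0.389  0.    -1.136 -0.117] [ 0.47902371 -0.08773051  0.40492417] [-3.14097278e+00  1.92613477e-05 -1.46366863e+00]
[-10.5033971   -0.24350137   8.42496661]
```

Request:
carry_out:
  targets:
    - [[0, 0, 0, -1, -0.02, 0, 0.7], [0, 0, 0, -1, -0.02, 0, 0.7], [0, 0, 0, -1, -0.02, 0, 0.7], [0, 0, 0, -1, -0.02, 0, 0.7], [0, 0, 0, -1, -0.02, 0, 0.7], [0, 0, 0, -1, -0.02, 0, 0.7], [0, 0, 0, -1, -0.02, 0, 0.7], [0, 0, 0, -1, -0.03, 0, 0.7], [0, 0, 0, -1, -0.03, 0, 0.7], [0, 0, 0, -1, -0.03, 0, 0.7], [0, 0, -0.02, -0.5, -0.01, 0, 0.7], [0, 0, 0, 0, 0, 1, 0.7], [0, 0, 0, 0, 0, 1, 0.7], [0, 0, 0, 0, 0, 1, 0.7], [0, 0, 0, 0, 0, 1, 0.7], [0, 0, 0, 0, 0, 1, 0.7], [0, 0, 0, 0, 0, 0, 0.7]]

```text
t: 6.75
eef_pos: [0.4563, 0.1724, 0.2783]
ee_rot: [3.139, -0.002, -1.461]
force: [-0.1, 0.6, 0.2]
width: 0.0745
```

```bash
cat >> h.py <<'E'
def rem(s,T):
    y=s["ee_rot"][2];d=np.array(T)-s["eef_pos"]
    return (np.array([d[0]*np.cos(y)+d[1]*np.sin(y),d[0]*np.sin(y)-d[1]*np.cos(y),-d[2]])/.025).round(2)
E
python3 - <<'E'
from h import *
s=arm.get_state(); print(s["t"],s["q"].round(3),s["eef_pos"],s["ee_rot"],s["width"])
print(rem(s,[.457,.174,.035+.1593]))
a,d=arm.grab_frame("scene");cv2.imwrite("pics/s2.png",cv2.resize(a[190:280,270:410,::-1],None,fx=5.7,fy=5.7,interpolation=cv2.INTER_CUBIC))
a,d=arm.grab_frame("top");cv2.imwrite("pics/t2.png",cv2.resize(a[190:280,230:370,::-1],None,fx=5.7,fy=5.7,interpolation=cv2.INTER_CUBIC))
E
```

```text
6.75 [ 0.765  0.179 -0.561 -0.    -0.835 -0.656] [0.45626234 0.17236348 0.27831202] [ 3.13855204e+00 -2.08480081e-03 -1.46122217e+00] 0.07454192301497385
[-0.06 -0.04  3.36]
```

View pics/s2.png

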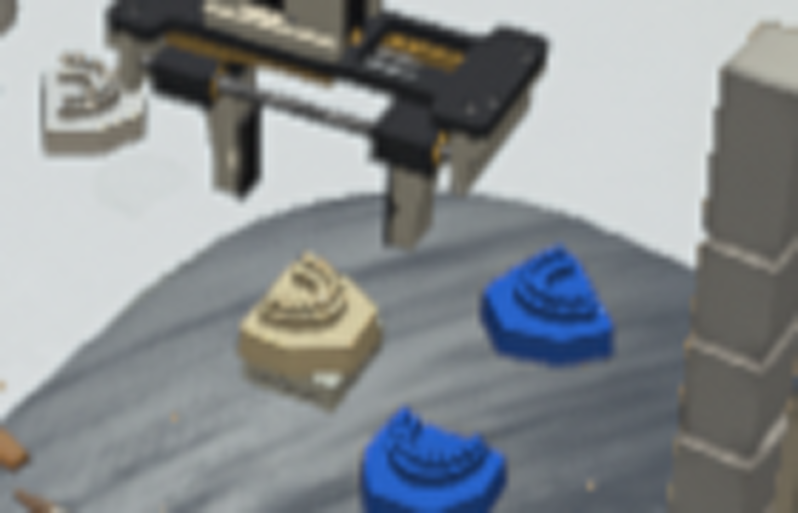

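View pics/t2.png

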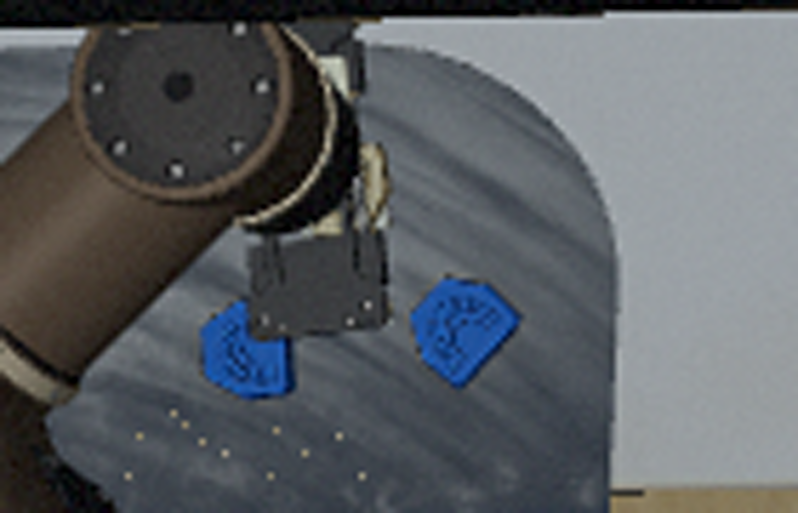

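Request:
carry_out:
  targets:
    - [[0, 0, -0.03, -0.04, -0.03, 0.8, 0.7], [0, 0, 0, 0, 0, 0.8, 0.7], [0, 0, 0, 0, 0, 0.8, 0.7], [0, 0, 0, 0, 0, 0.6, 0.7], [0, 0, 0, 0, 0, 0.36, 0.7], [0, 0, 0, 0, 0, 0, 0.6], [0, 0, 0, 0, 0, 0, 0.5], [0, 0, 0, 0, 0, 0, 0.5]]
  squeeze: 5

```text
t: 7.85
eef_pos: [0.4576, 0.1743, 0.1963]
ee_rot: [-3.141, 0.001, -1.457]
force: [0.5, -0.4, -0.4]
width: 0.0659
```

Run:
```python
from h import *
s=arm.get_state(); print(s["t"],s["eef_pos"],s["ee_rot"],s["width"],s["force"],s["moment"])
a,d=arm.grab_frame("scene");np.savez("scene3.npz",p=a,d=d);cv2.imwrite("pics/s3.png",cv2.resize(a[200:280,270:390,::-1],None,fx=6.6,fy=6.6,interpolation=cv2.INTER_CUBIC))
```

```text
7.85 [0.45759451 0.17427434 0.19632656] [-3.14055464e+00  6.97215215e-04 -1.45665316e+00] 0.06594975789842498 [ 0.46072456 -0.35316652 -0.41241289] [0.01910082 0.08144199 0.0335143 ]
```

View pics/s3.png

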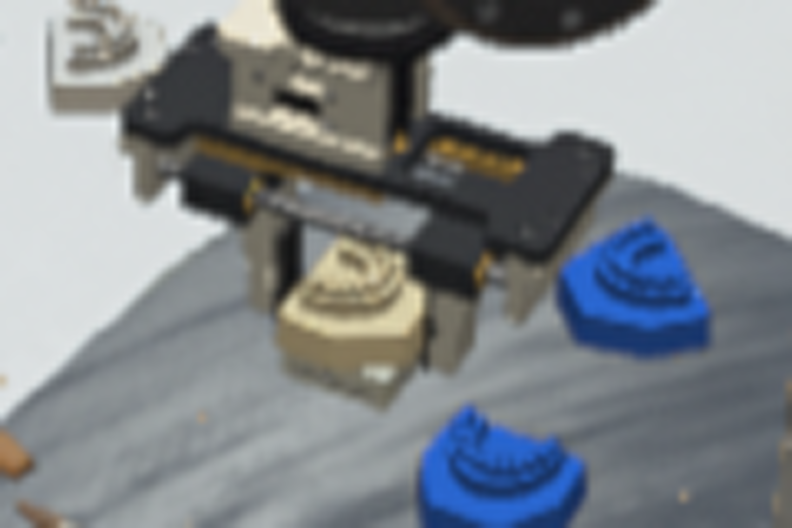

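Request:
carry_out:
  targets:
    - [[0, 0, -0.04, 0, 0, 0.12, 0.44], [0, 0, 0, 0, 0, 0, 0.4]]

```text
t: 8.15
eef_pos: [0.4573, 0.174, 0.1925]
ee_rot: [3.141, -0.0, -1.451]
force: [1.1, 0.4, 0.6]
width: 0.0619
```

Request:
carry_out:
  targets:
    - [[0, 0, 0, 0, 0, 0, 0.36], [0, 0, 0, 0, 0, 0, 0.36]]

```text
t: 8.4
eef_pos: [0.4573, 0.1741, 0.1926]
ee_rot: [3.141, -0.0, -1.451]
force: [0.1, -0.1, 0.1]
width: 0.0598
```

Request:
carry_out:
  targets:
    - [[0, 0, 0.03, 0, 0, 0, 0.33], [0, 0, 0, 0, 0, 0, 0.33]]

```text
t: 8.65
eef_pos: [0.4572, 0.174, 0.1926]
ee_rot: [3.141, -0.0, -1.456]
force: [-0.6, -0.5, 0.1]
width: 0.0578
```

Request:
carry_out:
  targets:
    - [[0, 0, 0, 0, 0, 0, 0.3], [0, 0, 0, 0, 0, 0, 0.3]]

```text
t: 8.9
eef_pos: [0.4572, 0.174, 0.1926]
ee_rot: [3.141, -0.0, -1.455]
force: [-1.4, -0.2, -0.8]
width: 0.057
```

Request:
carry_out:
  targets:
    - [[0, 0, 0, 0, 0, 0, -0.2], [0, 0, 0, 0, 0, 0, -1], [0, 0, 0, 0, 0, 0, -1], [0, 0, 0, 0, 0, 0, -1]]
  squeeze: 30

```text
t: 9.4
eef_pos: [0.4572, 0.174, 0.1926]
ee_rot: [3.141, -0.0, -1.455]
force: [-1.6, -0.2, 0.6]
width: 0.0564
```

Run:
```python
from h import *
s=arm.get_state(); print(s["t"],s["eef_pos"],s["ee_rot"],s["width"],s["force"],s["moment"])
a,d=arm.grab_frame("scene");np.savez("scene4.npz",p=a,d=d);cv2.imwrite("pics/s4.png",cv2.resize(a[220:270,290:350,::-1],None,fx=10,fy=10,interpolation=cv2.INTER_CUBIC))
```

```text
9.4 [0.45723718 0.17398259 0.1925838 ] [ 3.14120747e+00 -2.10688900e-04 -1.45546656e+00] 0.056364882214344214 [-1.62599542 -0.17889079  0.5710733 ] [-0.24301202  0.88804716 -0.02634513]
```

View pics/s4.png

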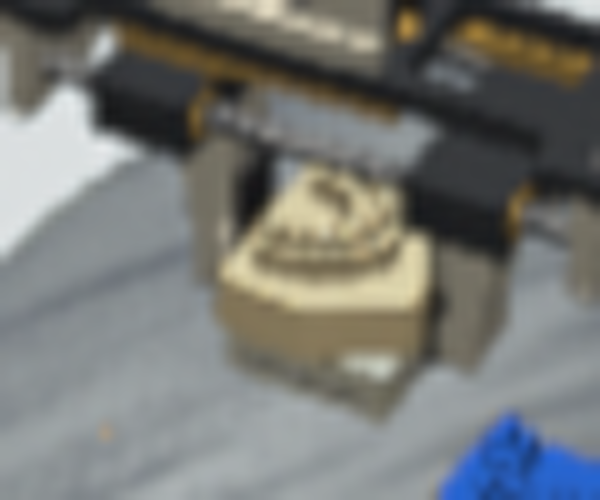

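Request:
carry_out:
  targets:
    - [[0, 0, 0, 0, 0, -0.1, -1], [0, 0, 0, 0, 0, -0.1, -1], [0, 0, 0, 0, 0, -0.1, -1], [0, 0, 0, 0, 0, -0.1, -1], [0, 0, 0, 0, 0, 0, -1]]

```text
t: 10.07
eef_pos: [0.4574, 0.1742, 0.203]
ee_rot: [-3.141, 0.0, -1.455]
force: [-1.9, -1.3, -0.9]
width: 0.0564
```

Run:
```python
from h import *
s=arm.get_state(); print(s["t"],s["eef_pos"],s["ee_rot"],s["width"],s["force"],s["moment"])
a,d=arm.grab_frame("scene");cv2.imwrite("pics/s5.png",cv2.resize(a[220:270,290:350,::-1],None,fx=10,fy=10,interpolation=cv2.INTER_CUBIC))
```

```text
10.075 [0.45743185 0.17415376 0.20298971] [-3.14119432e+00  2.34580262e-04 -1.45528453e+00] 0.05643847138145059 [-1.91479582 -1.2524223  -0.88036067] [-0.20998402  0.73914491  0.01881973]
```

View pics/s5.png

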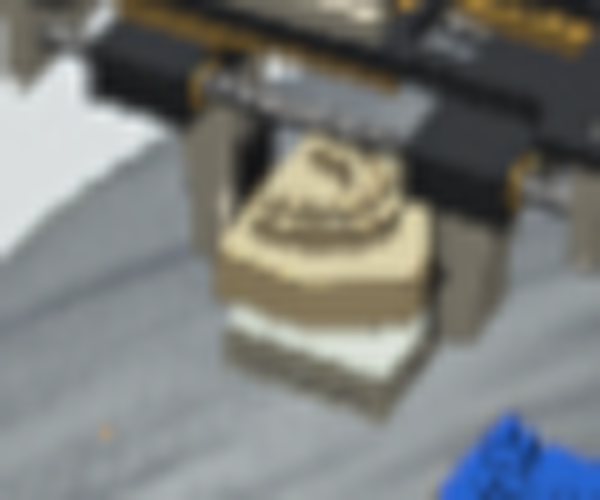

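Request:
carry_out:
  targets:
    - [[0, 0, 0, 0, 0, -0.12, -1], [0, 0, 0, 0, 0, -0.12, -1], [0, 0, 0, 0, 0, -0.12, -1], [0, 0, 0, 0, 0, -0.2, -1], [0, 0, 0, 0, 0, -0.4, -1], [0, 0, 0, 0, 0, -0.6, -1], [0, 0, 0, 0, 0, -0.8, -1], [0, 0, 0, 0, 0, -0.8, -1], [0, 0, 0, 0, 0, -0.6, -1], [0, 0, 0, 0, 0, -0.4, -1], [0, 0, 0, 0, 0, -0.2, -1], [0, 0, 0, 0, 0, 0, -1]]

```text
t: 11.62
eef_pos: [0.4573, 0.1741, 0.3116]
ee_rot: [3.142, 0.0, -1.455]
force: [-0.2, 0.3, -1.4]
width: 0.0567
```

Run:
```python
from h import *
s=arm.get_state(); print(s["t"],s["q"].round(3),s["eef_pos"],s["ee_rot"],s["width"],s["force"],s["moment"])
print(rem(s,[.517,-.132,.3171]), "turn", (np.radians(-94.7)-s["ee_rot"][2])/np.radians(8)*-1)
a,d=arm.grab_frame("scene");np.savez("scene6.npz",p=a,d=d);cv2.imwrite("pics/s6.png",cv2.resize(a[190:270,260:380,::-1],None,fx=6.6,fy=6.6,interpolation=cv2.INTER_CUBIC))
```

```text
11.625 [ 0.766  0.139 -0.518 -0.    -0.914 -0.651] [0.45733224 0.17408469 0.31162023] [ 3.14154268e+00  6.99082960e-05 -1.45540697e+00] 0.056686127056581416 [-0.15444081  0.30596153 -1.38864586] [ 0.00292878  0.10602353 -0.0348758 ]
[12.44 -0.96 -0.22] turn 1.4139153788001153
```

View pics/s6.png

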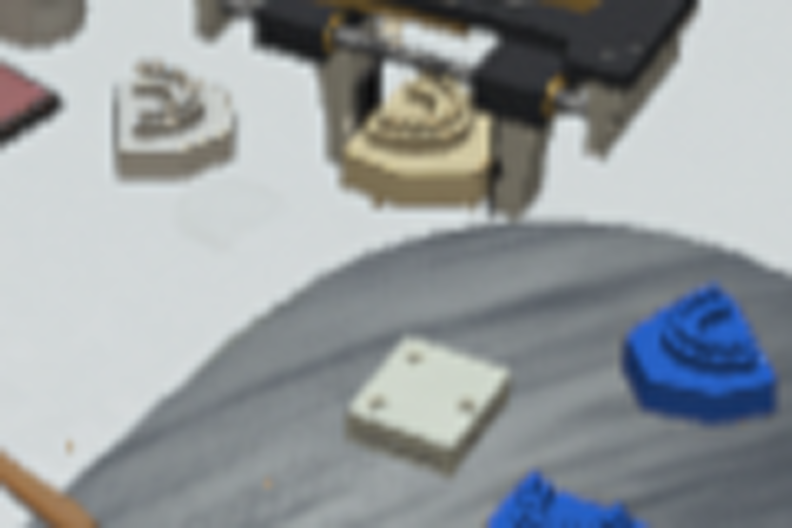

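Request:
carry_out:
  targets:
    - [[0, 0, 0, 0.3, -0.08, -0.11, -1], [0, 0, 0, 0.7, -0.08, -0.11, -1], [0, 0, 0, 1, -0.08, 0, -1], [0, 0, 0, 1, -0.08, 0, -1], [0, 0, 0, 1, -0.08, 0, -1], [0, 0, 0, 1, -0.08, 0, -1], [0, 0, 0, 1, -0.08, 0, -1], [0, 0, 0, 1, -0.08, 0, -1], [0, 0, 0, 1, -0.08, 0, -1], [0, 0, 0, 1, -0.08, 0, -1], [0, 0, 0, 1, -0.08, 0, -1], [0, 0, 0, 1, -0.08, 0, -1], [0, 0, 0, 0.8, 0, 0, -1], [0, 0, 0, 0.44, 0, 0, -1], [0, 0, 0.4, 0.2, 0, 0, -1], [0, 0, 0.6, 0, 0, 0, -1], [0, 0, 0.41, 0, 0, 0, -1], [0, 0, 0, 0, 0, 0, -1], [0, 0, 0, 0, 0, 0, -1]]

```text
t: 14.05
eef_pos: [0.5169, -0.1322, 0.3171]
ee_rot: [3.142, 0.0, -1.651]
force: [-0.3, 1.0, -1.7]
width: 0.0566
```

Run:
```python
from h import *
s=arm.get_state(); print(s["t"],s["q"].round(3),s["eef_pos"],s["ee_rot"],np.degrees(s["ee_rot"][2]),s["width"],s["force"],s["moment"])
print(rem(s,[.517,-.132,.3171]))
for n in ["scene","top"]:
    a,d=arm.grab_frame(n);np.savez(n+"7.npz",p=a,d=d)
    for q in ["pins","block","lens","camera","cast"]: print(n,q,[(np.round(r["point"],1).tolist(),round(r["conf"],2)) for r in arm.landmark_of(n,q)][:4])
    r0,c0=(100,310) if n=="scene" else (175,340)
    cv2.imwrite(f"pics/{n}7.png",cv2.resize(a[r0:r0+80,c0:c0+110,::-1],None,fx=7.2,fy=7.2,interpolation=cv2.INTER_CUBIC))
```

```text
14.05 [ 0.117  0.204 -0.42  -0.    -0.947 -0.197] [ 0.51692482 -0.13220875  0.31714569] [ 3.14151168e+00  2.32315934e-05 -1.65100583e+00] -94.59566590917234 0.05655043972598554 [-0.31853698  0.97419644 -1.65210775] [0.00850234 0.10871264 0.01181211]
[-0.01 -0.    0.  ]
scene pins [([246.3, 365.0], 0.79), ([277.4, 343.7], 0.73), ([159.9, 360.3], 0.61)]
scene block [([244.8, 362.8], 0.92), ([273.4, 343.4], 0.8), ([153.3, 362.6], 0.7)]
scene lens [([146.7, 383.8], 0.98)]
scene camera [([176.7, 387.6], 0.66)]
scene cast [([250.5, 365.8], 0.86), ([274.9, 343.6], 0.67), ([156.3, 355.9], 0.47)]
top pins [([251.9, 275.1], 0.58)]
top block [([249.5, 274.8], 0.57)]
top lens [([203.3, 412.7], 0.75)]
top camera [([211.4, 424.1], 0.65)]
top cast [([253.9, 274.3], 0.74)]
```

View pics/scene7.png

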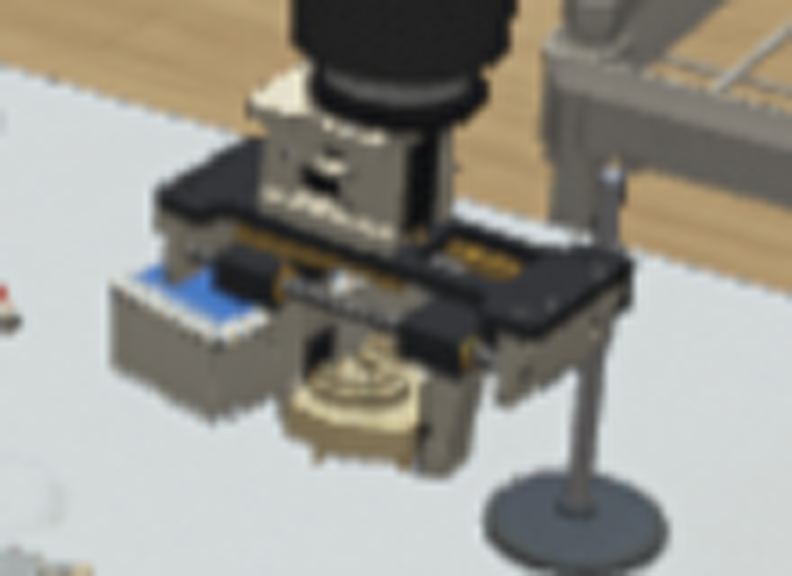

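View pics/top7.png

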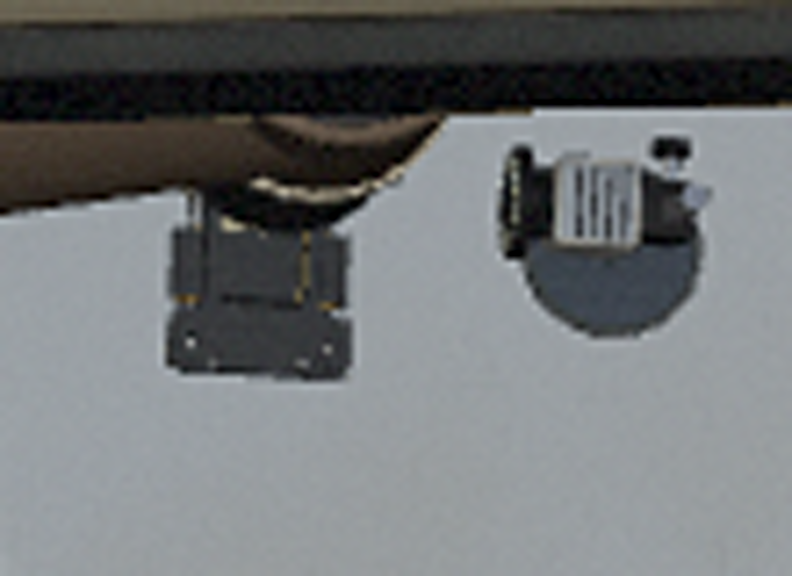

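Run:
```python
from fit import *
np.set_printoptions(precision=4,suppress=True)
print(proj("scene",[.517,-.132,.14])[::-1], ray_at_z("scene",[159.9,360.3],.14), ray_at_z("scene",[153.3,362.6],.1565),"lens",ray_at_z("scene",[146.7,383.8],.14),ray_at_z("top",[203.3,412.7],.14),"foot",ray_at_z("scene",[176.7,387.6],0),ray_at_z("top",[211.4,424.1],0))
a=np.load("scene7.npz")["p"][:,:,::-1]
r0,c0=128,325;S=12
im=cv2.resize(a[r0:r0+48,c0:c0+64],None,fx=S,fy=S,interpolation=cv2.INTER_CUBIC)
yaw=np.radians(-4.6);c,s=np.cos(yaw),np.sin(yaw);R=np.array([[c,-s,0],[s,c,0],[0,0,1]])
def px(P): return ((proj("scene",P@R.T+[.517,-.132,.1475])-[c0,r0]+.5)*S).astype(np.int32)
im2=im.copy()
for k in (M[:8],M[8:]): cv2.polylines(im2,[px(k)],True,(0,0,255),1)
for x,y in [(-18,0),(16,17),(16,-17)]:
    cv2.polylines(im2,[px(np.array([[x,y,0],[x,y,-15]])/1000)],False,(255,0,0),2)
cv2.imwrite("pics/ov7.png",im2)
```

```text
[161.6459 361.2997] [ 0.5249 -0.1398  0.14  ] [ 0.5262 -0.1551  0.1565] lens [ 0.5025 -0.2603  0.14  ] [ 0.5051 -0.2604  0.14  ] foot [ 0.4975 -0.3061  0.    ] [ 0.4923 -0.3249  0.    ]
```

View pics/ov7.png

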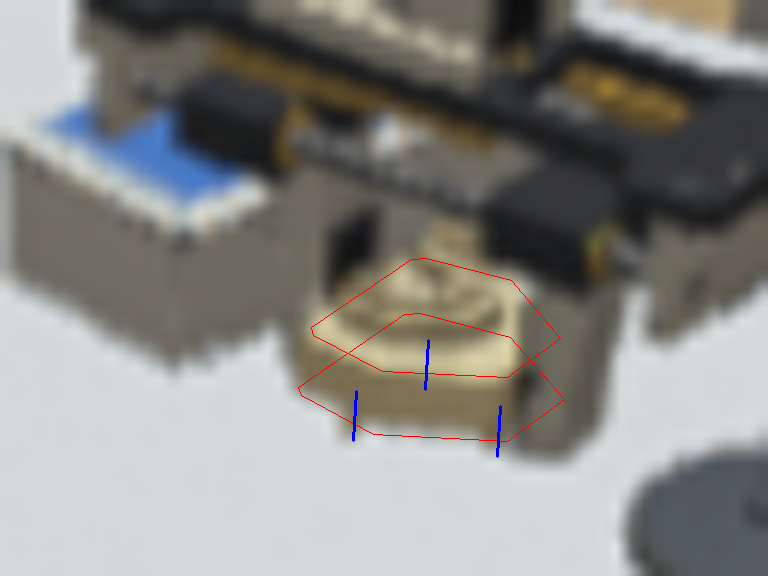

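Request:
carry_out:
  targets:
    - [[0, 0, 0, 0, 0, 0, -1], [0, 0, 0, 0, 0, 0, -1], [0, 0, 0, 0, 0, 0, -1], [0, 0, 0, 0, 0, 0, -1], [0, 0, 0, 0, 0, 0, -1], [0, 0, 0, 0, 0, 0, -1], [0, 0, 0, 0, 0, 0, -1], [0, 0, 0, 0, 0, 0, -1], [0, 0, 0, 0, 0, 0, -1], [0, 0, 0, 0, 0, 0, -1], [0, 0, 0, 0, 0, 0, -1], [0, 0, 0, 0, 0, 0, -1], [0, 0, 0, 0, 0, 0, -1], [0, 0, 0, 0, 0, 0, -1], [0, 0, 0, 0, 0, 0, -1], [0, 0, 0, 0, 0, 0, -1], [0, 0, 0, 0, 0, 0, -1], [0, 0, 0, 0, 0, 0, -1], [0, 0, 0, 0, 0, 0, -1], [0, 0, 0, 0, 0, 0, -1]]

```text
t: 17.15
eef_pos: [0.517, -0.1321, 0.3172]
ee_rot: [3.142, -0.0, -1.652]
force: [-0.0, -0.7, -1.7]
width: 0.0565
```

Request:
carry_out:
  targets:
    - [[0, 0, -0.3, 0, 0, 0, -1], [0, 0, -0.6, 0, 0, 0, -1], [0, 0, -0.9, 0, 0, 0, -1], [0, 0, -0.9, 0, 0, 0, -1], [0, 0, -0.9, 0, 0, 0, -1], [0, 0, -0.9, 0, 0, 0, -1], [0, 0, -0.9, 0, 0, 0, -1], [0, 0, -0.9, 0, 0, 0, -1], [0, 0, -0.9, 0, 0, 0, -1], [0, 0, -0.9, 0, 0, 0, -1], [0, 0, -0.9, 0, 0, 0, -1], [0, 0, -0.9, 0, 0, 0, -1], [0, 0, -0.75, 0, 0, 0, -1], [0, 0, -0.4, 0, 0, 0, -1], [0, 0, -0.2, 0, 0, 0, -1], [0, 0, 0, 0, 0, 0, -1]]

```text
t: 19.15
eef_pos: [0.517, -0.1321, 0.3172]
ee_rot: [-3.142, 0.0, -0.082]
force: [0.3, -0.5, -0.9]
width: 0.0565
```

Run:
```python
from h import *
s=arm.get_state(); print(s["t"],s["q"].round(3),s["eef_pos"],s["ee_rot"],np.degrees(s["ee_rot"][2]),s["width"],s["force"],s["moment"])
a,d=arm.grab_frame("scene"); r0,c0=100,310
cv2.imwrite("pics/scene8.png",cv2.resize(a[r0:r0+80,c0:c0+110,::-1],None,fx=7.2,fy=7.2,interpolation=cv2.INTER_CUBIC))
```

```text
19.15 [ 0.118  0.204 -0.42  -0.    -0.947  1.371] [ 0.5170299  -0.13205986  0.31715502] [-3.14158891e+00  2.66960416e-05 -8.19489143e-02] -4.695326927930802 0.05654360954599716 [ 0.32152269 -0.52764096 -0.9193376 ] [-0.07084005  0.14107654 -0.02167638]
```

View pics/scene8.png

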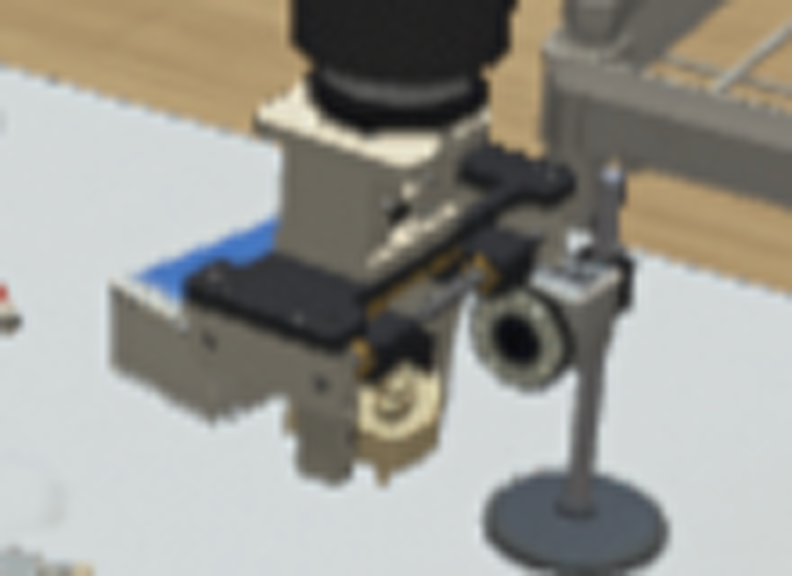

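Request:
carry_out:
  targets:
    - [[0, 0, 0, 0, 0, 0, -1], [0, 0, 0, 0, 0, 0, -1], [0, 0, 0, 0, 0, 0, -1], [0, 0, 0, 0, 0, 0, -1], [0, 0, 0, 0, 0, 0, -1], [0, 0, 0, 0, 0, 0, -1], [0, 0, 0, 0, 0, 0, -1], [0, 0, 0, 0, 0, 0, -1], [0, 0, 0, 0, 0, 0, -1], [0, 0, 0, 0, 0, 0, -1], [0, 0, 0, 0, 0, 0, -1], [0, 0, 0, 0, 0, 0, -1], [0, 0, 0, 0, 0, 0, -1], [0, 0, 0, 0, 0, 0, -1], [0, 0, 0, 0, 0, 0, -1], [0, 0, 0, 0, 0, 0, -1], [0, 0, 0, 0, 0, 0, -1], [0, 0, 0, 0, 0, 0, -1], [0, 0, 0, 0, 0, 0, -1], [0, 0, 0, 0, 0, 0, -1]]

```text
t: 21.7
eef_pos: [0.517, -0.1321, 0.3172]
ee_rot: [3.142, 0.0, -0.081]
force: [-1.2, 0.1, -2.2]
width: 0.0564
```

Request:
carry_out:
  targets:
    - [[0, 0, -0.3, 0, 0, 0, -1], [0, 0, -0.6, 0, 0, 0, -1], [0, 0, -0.9, 0, 0, 0, -1], [0, 0, -0.9, 0, 0, 0, -1], [0, 0, -0.9, 0, 0, 0, -1], [0, 0, -0.9, 0, 0, 0, -1], [0, 0, -0.9, 0, 0, 0, -1], [0, 0, -0.9, 0, 0, 0, -1], [0, 0, -0.9, 0, 0, 0, -1], [0, 0, -0.9, 0, 0, 0, -1], [0, 0, -0.9, 0, 0, 0, -1], [0, 0, -0.9, 0, 0, 0, -1], [0, 0, -0.75, 0, 0, 0, -1], [0, 0, -0.4, 0, 0, 0, -1], [0, 0, -0.2, 0, 0, 0, -1], [0, 0, 0, 0, 0, 0, -1]]

```text
t: 23.7
eef_pos: [0.517, -0.1321, 0.3171]
ee_rot: [-3.142, 0.0, 1.489]
force: [-0.6, -0.4, -2.1]
width: 0.0567
```

Request:
carry_out:
  targets:
    - [[0, 0, 0, 0, 0, 0, -1], [0, 0, 0, 0, 0, 0, -1], [0, 0, 0, 0, 0, 0, -1], [0, 0, 0, 0, 0, 0, -1], [0, 0, 0, 0, 0, 0, -1], [0, 0, 0, 0, 0, 0, -1], [0, 0, 0, 0, 0, 0, -1], [0, 0, 0, 0, 0, 0, -1], [0, 0, 0, 0, 0, 0, -1], [0, 0, 0, 0, 0, 0, -1], [0, 0, 0, 0, 0, 0, -1], [0, 0, 0, 0, 0, 0, -1], [0, 0, 0, 0, 0, 0, -1], [0, 0, 0, 0, 0, 0, -1], [0, 0, 0, 0, 0, 0, -1], [0, 0, 0, 0, 0, 0, -1], [0, 0, 0, 0, 0, 0, -1], [0, 0, 0, 0, 0, 0, -1], [0, 0, 0, 0, 0, 0, -1], [0, 0, 0, 0, 0, 0, -1]]

```text
t: 26.2
eef_pos: [0.517, -0.1321, 0.3172]
ee_rot: [-3.142, 0.0, 1.489]
force: [-0.5, -1.0, -2.4]
width: 0.0566
```

Run:
```python
from fit import *
s=arm.get_state(); print(s["t"],s["q"].round(3),s["eef_pos"],s["ee_rot"],np.degrees(s["ee_rot"][2]),s["width"],s["force"],s["moment"],abs(s["qd"]).max())
a,d=arm.grab_frame("scene"); a=a[:,:,::-1]; r0,c0=100,310
cv2.imwrite("pics/scene9.png",cv2.resize(a[r0:r0+80,c0:c0+110],None,fx=7.2,fy=7.2,interpolation=cv2.INTER_CUBIC))
cv2.imwrite("pics/scene9f.png",a)
r0,c0=128,325;S=12
im=cv2.resize(a[r0:r0+48,c0:c0+64],None,fx=S,fy=S,interpolation=cv2.INTER_CUBIC)
yaw=np.radians(175.3);c,s_=np.cos(yaw),np.sin(yaw);R=np.array([[c,-s_,0],[s_,c,0],[0,0,1]])
def px(P): return ((proj("scene",P@R.T+[.517,-.132,.1475])-[c0,r0]+.5)*S).astype(np.int32)
for k in (M[:8],M[8:]): cv2.polylines(im,[px(k)],True,(0,0,255),1)
for x,y in [(-18,0),(16,17),(16,-17)]:
    cv2.polylines(im,[px(np.array([[x,y,0],[x,y,-15]])/1000)],False,(255,0,0),2)
cv2.imwrite("pics/ov9.png",im)
```

```text
26.2 [ 0.118  0.204 -0.42  -0.    -0.947  2.943] [ 0.51702837 -0.1320682   0.31716414] [-3.14157226e+00  2.01618934e-06  1.48938724e+00] 85.3356027756874 0.0565894265092578 [-0.48279058 -1.01037837 -2.38020562] [-0.10087393  0.03858291  0.00690295] 0.002160293075352511
```

View pics/scene9f.png

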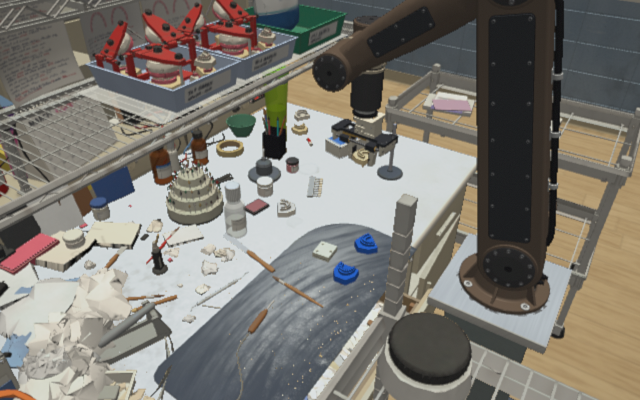

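View pics/ov9.png

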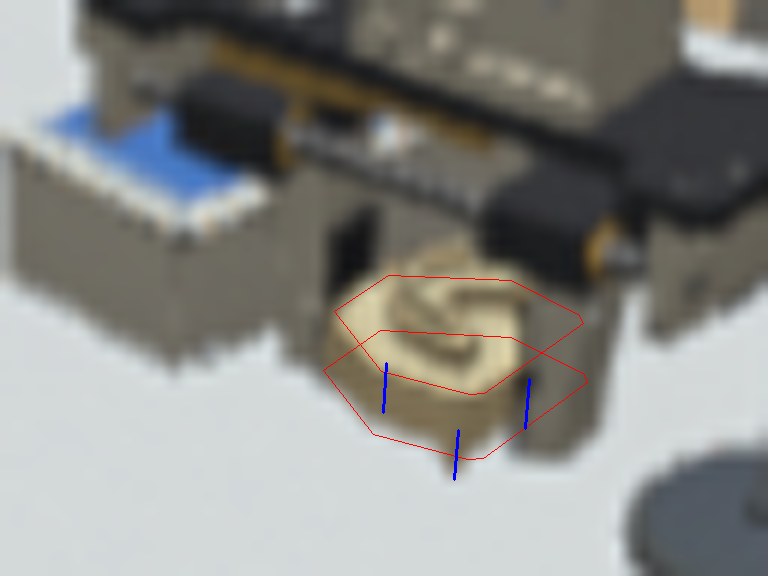

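```bash
python3 -c "
from station import arm
print(arm.job_done()); s=arm.get_state(); print(s['t'],s['eef_pos'],s['width'])"
```

```text
the job is handed in; nothing more can be done
None
the job is handed in; nothing more can be done
```

I drew the cast straight up off its plate and showed it to the inspection camera: left side, then front, then right side. Each side was held still for at least 2.5 s. I handed the job in at about 26 s, with the cast still held right side to the lens.

- **Final pose:** The tool was steady (joint speeds about 0.002 rad/s) and level. The tool's pose puts the pins at lens height, about 12 cm in front of the lens. The grip was steady at a 56.6 mm opening.
- **Cast in the gripper:** The outline I overlaid on the scene picture matched the cast to about 1 pixel (2–3 mm), with no visible tilt. A slightly raised grasp kept the fingertips higher above the mat.
- **Bystanders:** In the last picture the plate was on the mat with its holes empty. The plate, the blue look-alikes, the opposing cast, the brush and the camera looked unmoved. I did not measure whether they had shifted, and the probe was not checked on its own.
- **Sideways push:** Closing the grip gave a sideways force of about 1.6–1.9 N, which was gone once the cast was lifted clear of the plate.
- **Where measurements disagreed:**
  - **Camera position and heading:** The networks' camera and lens points differed by up to about 2 cm between views. I used the ring light's depth plane and the line of the camera head instead, which put the heading at 85.3°, good to a degree or two.
  - **Pins by network:** The network's estimate of the pin position at the lens was about 1 cm off the tool pose. The outline overlay agreed with the tool pose.

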